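Feed the scrap grinder and hold its dial at the third mark

TASK

The lemon and the garlic bulb are past using: take both from in front of the sink and put them into the open mouth of the scrap grinder on the worktop, leaving the tomato and the onion where they are. Only then turn the grinder's spring-return dial clockwise, past its first two clicks to the third mark (three studs) and not beyond it, and hold it there. The dial springs back if let go, so finish with the fingers still holding it at the third mark.

Things in the scene. Friction and masses are not known exactly. Their poses are not given: they have to be found in the camera images.
- grinder: Scrap grinder, a white plastic appliance fixed to the worktop, 130 (its x) by 220 (its y) mm. Origin: centre of its underside. Its right half (-y) is an open square feeding mouth, its left half (+y) a lower closed deck, top 85 mm above the worktop, with the dial. Wall cupboards hang about 0.55 m above the worktop just behind it: draw the arm in when swinging there.
- grinder_mouth (a point): Centre of the square feeding mouth at the height of its rim, 115 mm above the worktop; axes as the grinder's. The opening is 116 by 116 mm, walls 7 mm thick with a steel bead of 4 mm radius on the rim, the floor 104 mm below the rim.
- dial (a joint): Angle of the dial in rad: 0 at rest, growing clockwise seen from above, end stop 1.6. Clicks (notches) at 0.4 (one stud on the deck), 0.8 (two studs) and 1.2 (three studs: the third mark); a short bar marks rest. A spring always turns it back to 0, also out of the notches: about 0.09 N m at rest, 0.21 N m at the third mark, and up to about 0.04 N m more to pass each click, whose ridges stand halfway between the marks.
- dial_grip (a point): On the dial's vertical axis, 116 mm above the worktop, on the upper half of the dial's black bar grip, which is 50 mm long, 14 mm wide and rises 37 mm above a 50 mm wide, 5 mm high disc, whose top is 92 mm above the worktop (top of the bar 129 mm above the worktop). Its x axis points along the bar to the end with the white pointer line and turns with the dial; at rest it stands 0.6 rad anticlockwise of the grinder's x axis.
- lemon: Yellow lemon, 78 mm long (its x axis), 55 mm wide, 56 mm high, lying loose on the worktop in front of the sink (not the one on the chopping board), about 0.11 kg. Its long axis lies within 0.4 rad of the row it stands in, so fingers fit best across the row. Origin: centre of its underside.
- lemon_center (a point): Centre of the lemon, 28 mm above its underside. Lemon, garlic, tomato and onion stand in one row, about 140 mm apart and in any order, on the strip between the sink and the worktop's front edge; the row runs along +y, turned 0.22 rad anticlockwise (towards -x).
- garlic: Whitish garlic bulb, 48 by 50 mm, 51 mm high, loose on the worktop in front of the sink, about 0.025 kg; widest at mid-height, tapering to a thin tip on top. Origin: centre of its underside.
- garlic_center (a point): Middle of the garlic bulb's thick part, 22 mm above its underside.
- tomato: Red tomato with a green stalk, 74 by 72 mm, 69 mm high, loose; a bystander. Origin: centre of its underside.
- tomato_center (a point): Centre of the tomato, 34 mm above its underside.
- onion: Brown onion, 82 mm across, 94 mm high, loose; a bystander. Origin: centre of its underside.
- onion_center (a point): Middle of the onion's thick part, 40 mm above its underside.

How it is judged:
By the outcome, as a careful person would: the job done as asked, in the order asked, and still so for the second after the job is handed in, while the arm keeps its last pose, push and grip.
It also fails if it takes over 72 s, if anything falls off the work surface, if the arm or the gripper's body presses on something with over 40 N, if the wrist force passes 120 N, or if a joint passes its speed limit or range.

ROBOT

A 6-joint arm with a two-finger parallel gripper is mounted at the origin on a cart in front of the work surface, level with it; the furniture and walls round the work are solid. World frame = base frame: x ahead of the robot, y to its left, z up, the work surface at z = 0. Lengths are in mm, angles in rad, forces in N, time in s.
With the tool pointing down it reaches from about 300 to 1000 mm from the base axis. Payload 5.1 kg.
Tool frame: the origin (TCP) lies at the very end of the fingers, on their centre line; the grasp point (between the pads) lies 19 mm behind it; z points along the fingers, y is the line along which they close (so a half turn about z gives the same grasp; the last joint's range is limited). The gripper opens to 95 mm and grips with 3 to 60 N. Pads are 20 mm wide; open, the fingers measure 119 mm over their backs; the gripper's body (75 mm by 180 mm) begins 59 mm behind the grasp point.
Start: joints at [1.104, 0.124, 1.65, -0, 1.367, -0.083], TCP at [243.41, 602.691, 214.656] pointing down, gripper open.
Joint ranges: [-2.61, 2.61], [-1.02, 2.33], [0.03, 2.71], [-1.35, 4.49], [0.32, 2.68], [-2.91, 2.91]. Speed limits (rad/s): [2.57, 2.57, 3.14, 3.14, 3.14, 3.14].

INTERFACE

Orientations are given as a unit quaternion [w, x, y, z].
In Python, from workcell import robot, snapshot, camera_info, job gives the robot as it stands.
- The arm moves only by the tool arm_command, never from a script. Its argument "increments" is a list of rows, each an object of numbers: "hand": the finger opening in mm, from 0 to 95.1; "tx", "ty", "tz": the shift along the world's x, y, z in mm; "roll": the turn about the world's z in degrees. A call has 1 to 10 rows; each row shifts and turns the commanded pose from where the row before left it; what a row does not reach is not made up. A row lasts 1/10 s, in which the tool goes at most 50 mm and 8.59 degrees, less where a joint would pass 70% of its speed; a pose out of reach is approached as far as the arm can. A call is refused whole if a number of a shift passes 50 or a number of a turn 8.59, either way. A call with a gripper value outside its range is refused whole. The fingers move at their own pace and stop on an object; "force" is the grip in N (left out, the last holds). Time passes only in rows, so rows that do not move let the fingers close. It gives the time, the measured TCP pose, the force, the opening and the grip force at its end, in the units of the state.
- robot.get_obs(): the state, without advancing time (a new reading comes with each control period).
- snapshot(name): name is "scene" or "top" or "wrist"; returns the picture (480x640x3 uint8, red, green, blue); there is no depth.
- camera_info(name): a dict with "camera_matrix" (3x3 intrinsics, pixels), "k1" (the pictures are not rectified: a ray, as slopes to the right and down, at radius r is drawn at 1 + k1 r^2 times it, then the intrinsics apply), "cam_to_world" (4x4, takes a point from camera to world coordinates); the wrist camera has in their place "hand_eye" (4x4, takes a point from camera to tool coordinates, whose origin is the TCP and whose axes are the flange's). Camera axes: x right, y up, looking along -z (the intrinsics and any distortion apply to the point x, -y, -z); pixel columns grow to the right and rows downward; lengths in mm; the calibration is good to about 2 mm. A picture is of the moment at which its call begins: read the wrist's pose just before it. camera_info takes no time and is no camera call.
- job.hand_in(): hands the job in; it is judged then, once.
The state is a dict: "t": time; "q": joint angles; "joint_vel": joint speeds; "tau": joint torques, N m; "tcp_pos": TCP position; "ee_rot": TCP orientation; "wrist_force": force on the tool from outside, world axes, zero at the start; "ft_torque": the same for the moment, N m; "opening": finger opening in mm; "grip_force": force on a finger pad.
Only numpy, scipy, OpenCV 4.12 (cv2) and the standard library are available. Lean on these libraries where they do the work, as an engineer would, in place of code of your own. Each camera call takes 0.05 s, during which the arm holds its last target. There are 200 camera calls.

## Working session

There is one attempt and no reset: what is moved stays moved. The work goes in short steps, Python scripts to look and compute and a tool call to move; the robot and the scene stay as the last step left them, time stands still between calls to the robot, and variables do not carry over. Pictures are saved under pics/ and viewed, at most 10 in all, crops included, and the job is handed in when it is done.

Besides the shell and the picture viewer there is one more tool, called after "Request:" as a command line: name --argument value ..., lists and objects as JSON in quotes. arm_command: Moves the arm, as the interface text tells. Its arguments: {"type":"object","properties":{"increments":{"type":"array"},"force":{"type":"number"}},"required":["increments"]}

```bash
mkdir -p pics; ls
python3 - <<'E'
from workcell import robot, snapshot, camera_info
import cv2,numpy as np
o=robot.get_obs();print({k:np.round(v,3) for k,v in o.items()})
for n in("scene","top","wrist"):
    print(n,{k:np.round(v,3).tolist() for k,v in camera_info(n).items()})
for n in("scene","top"):
    cv2.imwrite(f"pics/{n}0.png",snapshot(n)[:,:,::-1])
E
```

```text
pics
{'t': np.float64(0.0), 'q': array([ 1.104,  0.125,  1.652, -0.   ,  1.367, -0.083]), 'joint_vel': array([-0.   , -0.   , -0.002,  0.002,  0.001,  0.   ]), 'tau': array([  0.   , -41.762, -35.993,   0.077,   0.049,  -0.   ]), 'tcp_pos': array([243.149, 602.116, 213.385]), 'ee_rot': array([-0.   ,  0.191,  0.982, -0.001]), 'wrist_force': array([ 0.474, -0.299, -0.179]), 'ft_torque': array([-0.019,  0.05 , -0.051]), 'grip_force': np.float64(0.0), 'opening': np.float64(95.279)}
scene {'camera_matrix': [[567.543, 0.0, 318.874], [0.0, 567.543, 244.239], [0.0, 0.0, 1.0]], 'k1': 0.032, 'cam_to_world': [[0.711, 0.457, -0.534, -204.283], [-0.703, 0.448, -0.553, -701.604], [-0.014, 0.768, 0.64, 917.423], [0.0, 0.0, 0.0, 1.0]]}
top {'camera_matrix': [[599.459, 0.0, 318.986], [0.0, 599.459, 245.919], [0.0, 0.0, 1.0]], 'k1': -0.207, 'cam_to_world': [[0.055, 0.884, -0.464, -285.225], [-0.998, 0.049, -0.026, -46.863], [0.0, 0.464, 0.886, 1592.921], [0.0, 0.0, 0.0, 1.0]]}
wrist {'camera_matrix': [[359.165, 0.0, 323.677], [0.0, 359.165, 240.547], [0.0, 0.0, 1.0]], 'k1': 0.015, 'hand_eye': [[0.002, 0.959, 0.285, 80.549], [1.0, -0.002, -0.001, -0.279], [-0.0, 0.285, -0.959, -169.528], [0.0, 0.0, 0.0, 1.0]]}
```

View pics/scene0.png

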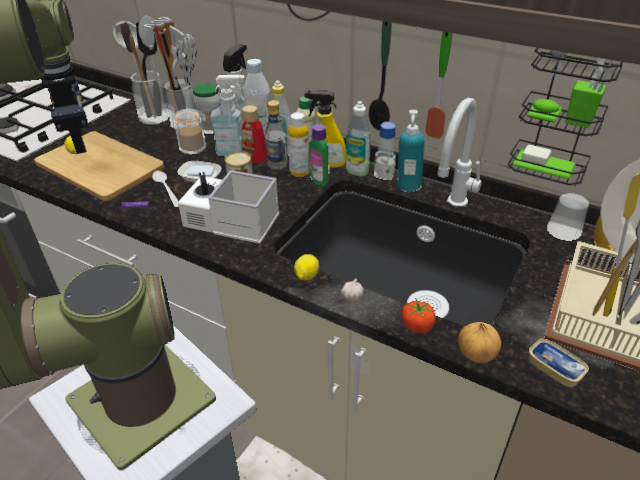

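View pics/top0.png

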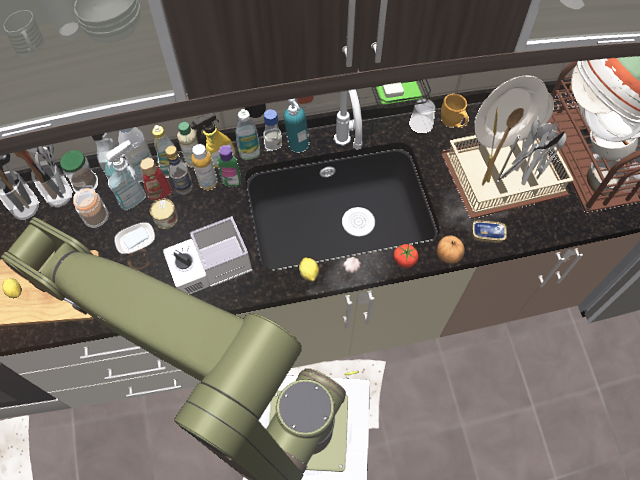

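The scene view shows the lemon at about (307,267), garlic (352,289), tomato (419,317), onion (480,342) and grinder (230,205). In the top view they are lemon (309,269), garlic (352,264), tomato (405,256), onion (451,250) and grinder (207,252). I'll measure the lemon and garlic by mask and enlarge the grinder.

```bash
cat > h.py <<'E'
import numpy as np,cv2
from workcell import robot,snapshot,camera_info
from scipy.spatial.transform import Rotation as R
def cam(n,obs=None):
    c=camera_info(n)
    if n=="wrist":
        w,x,y,z=obs["ee_rot"];T=np.eye(4);T[:3,:3]=R.from_quat([x,y,z,w]).as_matrix();T[:3,3]=obs["tcp_pos"]
        M=T@np.array(c["hand_eye"])
    else: M=np.array(c["cam_to_world"])
    return np.array(c["camera_matrix"]),c["k1"],M
def ray(C,u):
    K,k1,M=C; d=np.array([(u[0]-K[0,2])/K[0,0],(u[1]-K[1,2])/K[1,1]]); s=d.copy()
    for _ in range(20): s=d/(1+k1*(s@s))
    v=M[:3,:3]@np.array([s[0],-s[1],-1]); return M[:3,3],v/np.linalg.norm(v)
def onz(C,u,z):
    o,v=ray(C,u); return o+v*(z-o[2])/v[2]
def tri(Cs,us):
    A=0;b=0;rs=[ray(C,u) for C,u in zip(Cs,us)]
    for o,v in rs: P=np.eye(3)-np.outer(v,v);A=A+P;b=b+P@o
    p=np.linalg.solve(A,b); return p,[np.linalg.norm(np.cross(p-o,v)) for o,v in rs]
def proj(C,p):
    K,k1,M=C;q=M[:3,:3].T@(np.array(p)-M[:3,3]);s=np.array([q[0],-q[1]])/-q[2]
    s=s*(1+k1*(s@s));return K[:2,:2]@s+K[:2,2]
def blob(m,c,r):
    k=np.zeros_like(m);cv2.circle(k,c,r,255,-1);m=cv2.morphologyEx(m&k,cv2.MORPH_OPEN,np.ones((3,3),np.uint8))
    cs=cv2.findContours(m,cv2.RETR_EXTERNAL,cv2.CHAIN_APPROX_NONE)[0];q=max(cs,key=cv2.contourArea)
    M=cv2.moments(q);return (M["m10"]/M["m00"],M["m01"]/M["m00"]),cv2.contourArea(q),cv2.boundingRect(q),q
E
python3 - <<'E'
from h import *
I={n:cv2.imread(f"pics/{n}0.png") for n in("scene","top")}
H={n:cv2.cvtColor(I[n],cv2.COLOR_BGR2HSV) for n in I}
C={n:cam(n) for n in I}
S={"lemon":((20,110,80),(35,255,255),(307,267),(309,269)),"garlic":((0,8,110),(179,110,255),(352,289),(352,264)),"tomato":((0,120,60),(12,255,255),(419,317),(405,256)),"onion":((8,90,60),(22,255,255),(480,342),(451,250))}
for k,(lo,hi,a,b) in S.items():
    us=[]
    for n,c in(("scene",a),("top",b)):
        u,ar,bb,q=blob(cv2.inRange(H[n],lo,hi),c,26);us.append(u);print(k,n,np.round(u,1),ar,bb)
    print(k,*[np.round(x,1) for x in tri([C["scene"],C["top"]],us)])
a=cv2.resize(I["scene"][150:260,150:290],None,fx=5,fy=5,interpolation=2)
b=cv2.resize(I["top"][200:310,150:270],None,fx=5,fy=5,interpolation=2)
cv2.imwrite("pics/gs.png",a);cv2.imwrite("pics/gt.png",b)
E
```

```text
lemon scene [306.3 266.6] 488.5 (294, 254, 25, 26)
lemon top [308.6 268.8] 327.5 (299, 258, 20, 23)
lemon [455.   24.   34.4] [0.2 0.2]
garlic scene [352.3 289.5] 295.5 (341, 279, 23, 21)
garlic top [352.1 264.7] 170.5 (343, 257, 18, 16)
garlic [ 477.  -100.9   30.4] [0. 0.]
tomato scene [417.4 320.1] 623.5 (401, 305, 35, 29)
tomato top [405.1 256.8] 320.5 (393, 244, 25, 24)
tomato [ 513.8 -255.9   22.2] [1.4 1.4]
onion scene [479.3 341.9] 1363.0 (458, 322, 44, 41)
onion top [450.2 249.1] 584.5 (437, 235, 28, 29)
onion [ 537.5 -388.1   41.4] [0.8 0.8]
```

View pics/gs.png

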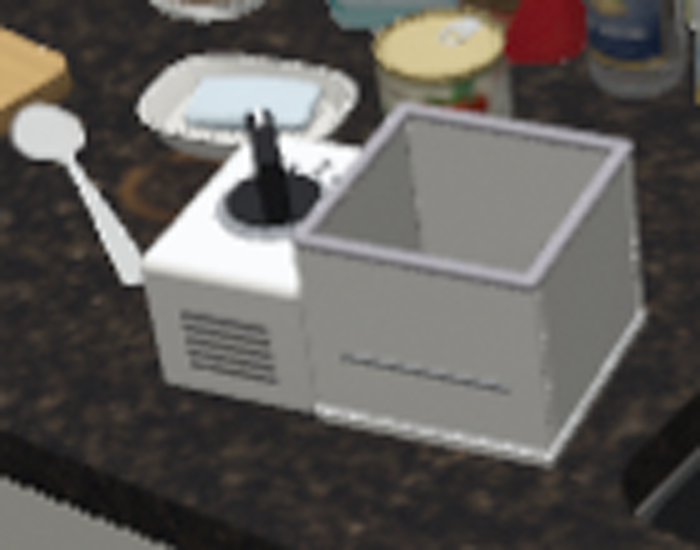

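View pics/gt.png

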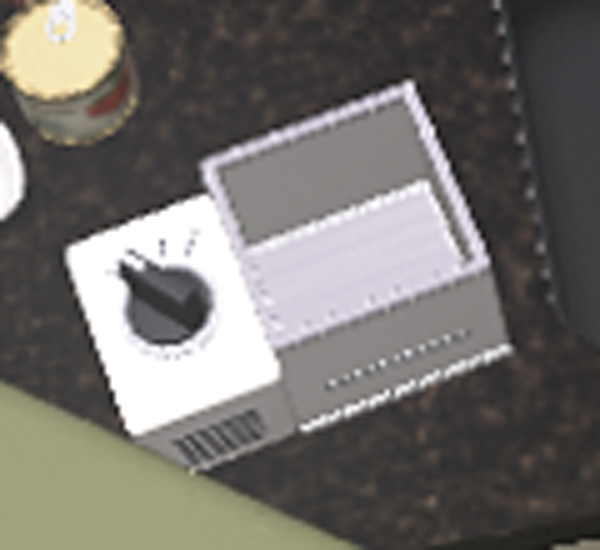

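Scene crop (5x): rim corners are near-left (302,238), far-left (403,108), far-right (630,147) and near-right (533,280), with the disc centre at about (272,205). Top crop: far-left (207,163), far-right (408,88), near-right (488,265) and near-left (275,345), with the disc at about (170,305) and the pointer towards the upper left.

Run:
```python
from h import *
C=[cam("scene"),cam("top")]
f=lambda p,o:((p[0]+.5)/5-.5+o[0],(p[1]+.5)/5-.5+o[1])
sc={"nl":(302,238),"fl":(403,108),"fr":(630,147),"nr":(533,280),"disc":(272,203)}
tp={"nl":(275,345),"fl":(207,163),"fr":(408,88),"nr":(488,265),"disc":(170,305)}
P={}
for k in sc:
    us=[f(sc[k],(150,150)),f(tp[k],(150,200))]
    p,e=tri(C,us);P[k]=p;z=92 if k=="disc" else 118
    print(k,np.round(p,1),np.round(e,1),[np.round(onz(c,u,z)[:2],1) for c,u in zip(C,us)])
m=sum(P[k] for k in("nl","fl","fr","nr"))/4
ax=P["fl"]+P["fr"]-P["nl"]-P["nr"];ay=P["fl"]+P["nl"]-P["fr"]-P["nr"]
print("mouth",m,np.arctan2(ax[1],ax[0]),np.arctan2(-ay[0],ay[1]),np.linalg.norm(ax)/2,np.linalg.norm(ay)/2)
```

```text
nl [399.8 304.8 119.8] [1. 1.] [array([402.4, 307.3]), array([399.5, 305.4])]
fl [507.4 360.1 122.3] [1.1 1.1] [array([509.8, 365.5]), array([510.9, 361.1])]
fr [566.3 251.6 118.9] [0.8 0.8] [array([568.2, 252.8]), array([566. , 251.9])]
nr [452.9 191.9 124.3] [0.8 0.8] [array([459.1, 199.1]), array([455.3, 193.1])]
disc [430.7 375.2  93.4] [1.5 1.5] [array([430. , 376.7]), array([432.9, 375.3])]
mouth [481.60812771 277.09971716 121.33612747] 0.4795575510245032 0.46849697129628926 124.55920297312552 124.06883237186997
```

Request:
arm_command --increments '[{"tx": 16, "ty": -44, "roll": -7}, {"tx": 16, "ty": -44, "roll": -7}, {"tx": 16, "ty": -44, "roll": -7}, {"tx": 16, "ty": -44, "roll": -7}, {"tx": 16, "ty": -44, "roll": -7}, {"tx": 16, "ty": -44, "roll": -7}, {"tx": 16, "ty": -44, "roll": -7}, {"tx": 16, "ty": -44, "roll": -6}, {"tx": 16, "ty": -44}, {"tx": 16, "ty": -44}]'

```text
$.increments[0]: bad value
```

Request:
arm_command --increments '[{"tx": 17, "ty": -45}, {"tx": 17, "ty": -45}, {"tx": 17, "ty": -45}, {}, {}]'

```text
$.increments[0]: bad value
```

```bash
cat > look.py <<'E'
from h import *
import sys,json
o=robot.get_obs();im=snapshot("wrist")[:,:,::-1]
n=sys.argv[1];cv2.imwrite(f"pics/{n}.png",im);json.dump({k:np.array(o[k]).tolist() for k in("tcp_pos","ee_rot")},open(f"pics/{n}.json","w"))
print(o["t"],np.round(o["tcp_pos"],1),np.round(o["ee_rot"],3),np.round(o["q"],2))
E
python3 look.py w1
```

```text
0.1 [243.2 602.2 213.5] [-0.     0.191  0.982 -0.001] [ 1.1   0.12  1.65 -0.    1.37 -0.08]
```

View pics/w1.png

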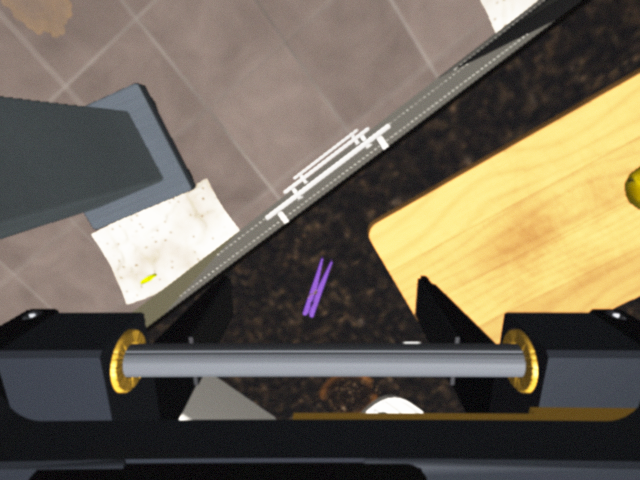

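The wrist view shows only the floor, the chopping board and the fingers, because the moves were refused. The rows seem to need every key.

Request:
arm_command --increments '[{"hand": 95, "tx": 16, "ty": -44, "tz": 0, "roll": -7}, {"hand": 95, "tx": 16, "ty": -44, "tz": 0, "roll": -7}, {"hand": 95, "tx": 16, "ty": -44, "tz": 0, "roll": -7}, {"hand": 95, "tx": 16, "ty": -44, "tz": 0, "roll": -7}, {"hand": 95, "tx": 16, "ty": -44, "tz": 0, "roll": -7}, {"hand": 95, "tx": 16, "ty": -44, "tz": 0, "roll": -7}, {"hand": 95, "tx": 16, "ty": -44, "tz": 0, "roll": -7}, {"hand": 95, "tx": 16, "ty": -44, "tz": 0, "roll": -6}, {"hand": 95, "tx": 16, "ty": -44, "tz": 0, "roll": 0}, {"hand": 95, "tx": 16, "ty": -44, "tz": 0, "roll": 0}]'

```text
t: 1.15
tcp_pos: [403.5, 160.9, 214.6]
ee_rot: [0.0, 0.622, 0.783, 0.0]
wrist_force: [1.0, 0.8, -0.4]
opening: 94.6
grip_force: 0.0
```

Request:
arm_command --increments '[{"hand": 95, "tx": 16, "ty": -44, "tz": 0, "roll": 0}, {"hand": 95, "tx": 16, "ty": -44, "tz": 0, "roll": 0}, {"hand": 95, "tx": 16, "ty": -44, "tz": 0, "roll": 0}, {"hand": 95, "tx": 13, "ty": -45, "tz": 0, "roll": 0}, {"hand": 95, "tx": 13, "ty": -45, "tz": 0, "roll": 0}, {"hand": 95, "tx": 13, "ty": -45, "tz": 0, "roll": 0}, {"hand": 95, "tx": 0, "ty": 0, "tz": 0, "roll": 0}, {"hand": 95, "tx": 0, "ty": 0, "tz": 0, "roll": 0}]'

```text
t: 1.95
tcp_pos: [490.1, -105.0, 214.1]
ee_rot: [-0.001, 0.623, 0.782, -0.0]
wrist_force: [0.5, 0.2, -0.3]
opening: 95.2
grip_force: 0.0
```

```bash
python3 look.py w2
```

```text
1.95 [ 490.1 -105.   214.1] [-0.001  0.623  0.782 -0.   ] [-0.32 -0.21  1.98  0.    1.38 -0.54]
```

View pics/w2.png

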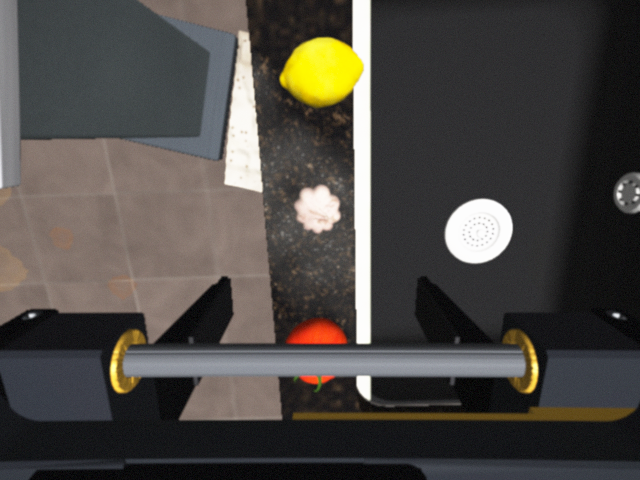

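The wrist view shows the lemon at (322,72), with nubs at about (285,80) and (360,65), the garlic at (318,208) and the tomato at (317,350). The lemon looks longer across the row than along it, so I'll measure that.

Run:
```python
from h import *
import json
I={n:cv2.imread(f"pics/{f}.png") for n,f in(("scene","scene0"),("top","top0"),("wrist","w2"))}
C={n:cam(n,json.load(open("pics/w2.json"))) for n in I}
S={"lemon":((20,110,60),(35,255,255),(307,267),(309,269),(322,72),28),"garlic":((0,8,110),(179,110,255),(352,289),(352,264),(318,208),24)}
for k,(lo,hi,a,b,c,z) in S.items():
    us=[]
    for n,cc in(("scene",a),("top",b),("wrist",c)):
        r=26 if n!="wrist" else (60 if k=="lemon" else 32)
        u,ar,bb,q=blob(cv2.inRange(cv2.cvtColor(I[n],cv2.COLOR_BGR2HSV),lo,hi),cc,r);us.append(u)
        P=np.array([onz(C[n],p,z)[:2] for p in q[:,0].astype(float)],np.float32)
        (x,y),(w,h),an=cv2.minAreaRect(P)
        print(k,n,np.round(u,1),bb,"rect",np.round([x,y,w,h,an],1),"PCA ell",[np.round(v,2) for v in cv2.fitEllipse(P)])
    for n in("scene","top"): print(" tri",n,*[np.round(x,1) for x in tri([C[n],C["wrist"]],[us[0 if n=="scene" else 1],us[2]])])
    print(" tri3",*[np.round(x,1) for x in tri(list(C.values()),us)])
```

```text
lemon scene [306.2 266.7] (294, 254, 25, 27) rect [458.9  29.6  90.8  56.5  45.4] PCA ell [array([460.08,  30.01]), array([57.34, 91.75]), np.float64(132.06)]
lemon top [308.6 268.8] (299, 258, 20, 23) rect [457.7  24.5  70.5  55.1   3.2] PCA ell [array([458.47,  24.26]), array([53.52, 72.9 ]), np.float64(109.71)]
lemon wrist [321.   71.5] (279, 36, 84, 72) rect [458.3  25.   63.8  63.4  67.5] PCA ell [array([457.54,  24.49]), array([56.6 , 72.25]), np.float64(113.35)]
 tri scene [457.   25.5  31.6] [0.9 0.9]
 tri top [457.5  24.6  29.8] [0.4 0.4]
 tri3 [456.7  24.8  32. ] [1.1 0.8 1. ]
garlic scene [352.3 289.5] (341, 279, 23, 21) rect [480.9 -97.2  57.5  50.8  72.7] PCA ell [array([482.59, -96.05]), array([46.95, 59.54]), np.float64(125.62)]
garlic top [352.1 264.7] (343, 257, 18, 16) rect [480.9 -99.5  48.7  49.6   2.1] PCA ell [array([ 480.29, -100.47]), array([44.04, 50.87]), np.float64(51.75)]
garlic wrist [317.2 208.6] (294, 184, 47, 50) rect [482.  -99.8  46.4  50.3  21. ] PCA ell [array([481.9 , -99.57]), array([45.81, 49.24]), np.float64(25.59)]
 tri scene [481.1 -98.2  25.9] [0.8 0.8]
 tri top [ 482.1 -100.7   19.2] [0.6 0.6]
 tri3 [480.4 -99.3  25.9] [1.3 2.  1.5]
```

The images put the lemon's long axis about 23° from world x in both the wrist and top views. That is across the row, where the text says it lies along the row. I'll trust the images and close the fingers along -67°, across its short side. The same yaw keeps the fingers off the sink edge at the garlic, which goes first, at about (481, -99.5).

Request:
arm_command --increments '[{"hand": 95, "tx": -1, "ty": 0.5, "tz": -12, "roll": -8}, {"hand": 95, "tx": -1, "ty": 0.5, "tz": -12, "roll": -8}, {"hand": 95, "tx": -1, "ty": 0.5, "tz": -12, "roll": -8}, {"hand": 95, "tx": -1, "ty": 0.5, "tz": -12, "roll": -8}, {"hand": 95, "tx": -1, "ty": 0.5, "tz": -12, "roll": -8}, {"hand": 95, "tx": -1, "ty": 0.5, "tz": -12, "roll": -8}, {"hand": 95, "tx": -1, "ty": 0.5, "tz": -12, "roll": -8}, {"hand": 95, "tx": -1, "ty": 0.5, "tz": -12, "roll": -8}, {"hand": 95, "tx": -1, "ty": 0.5, "tz": -12, "roll": -8}, {"hand": 95, "tx": 0, "ty": 0, "tz": 0, "roll": -8}]'

```text
t: 3.0
tcp_pos: [479.6, -97.4, 104.5]
ee_rot: [-0.001, 0.98, 0.198, -0.002]
wrist_force: [-1.4, 0.1, 0.2]
opening: 94.8
grip_force: 0.0
```

Request:
arm_command --increments '[{"hand": 95, "tx": 0, "ty": 0, "tz": -20, "roll": 0}, {"hand": 95, "tx": 0, "ty": 0, "tz": -20, "roll": 0}, {"hand": 95, "tx": 0, "ty": 0, "tz": -20, "roll": 0}, {"hand": 95, "tx": 0, "ty": 0, "tz": -20, "roll": 0}, {"hand": 95, "tx": 0, "ty": 0, "tz": -12, "roll": 0}, {"hand": 95, "tx": 0, "ty": 0, "tz": -9, "roll": 0}, {"hand": 95, "tx": 0, "ty": 0, "tz": 0, "roll": 0}]'

```text
t: 3.7
tcp_pos: [480.6, -98.9, 4.7]
ee_rot: [-0.001, 0.98, 0.2, -0.001]
wrist_force: [-0.2, -0.6, -0.1]
opening: 94.9
grip_force: 0.0
```

Request:
arm_command --increments '[{"hand": 40, "tx": 0, "ty": 0, "tz": 0, "roll": 0}, {"hand": 40, "tx": 0, "ty": 0, "tz": 0, "roll": 0}, {"hand": 40, "tx": 0, "ty": 0, "tz": 0, "roll": 0}, {"hand": 35, "tx": 0, "ty": 0, "tz": 0, "roll": 0}, {"hand": 35, "tx": 0, "ty": 0, "tz": 0, "roll": 0}, {"hand": 35, "tx": 0, "ty": 0, "tz": 0, "roll": 0}, {"hand": 35, "tx": 0, "ty": 0, "tz": 0, "roll": 0}, {"hand": 35, "tx": 0, "ty": 0, "tz": 0, "roll": 0}]' --force 8

```text
t: 4.5
tcp_pos: [481.4, -99.9, 5.8]
ee_rot: [0.0, 0.98, 0.199, 0.0]
wrist_force: [-0.5, -0.9, 1.3]
opening: 48.4
grip_force: 8.0
```

Request:
arm_command --increments '[{"hand": 35, "tx": 0, "ty": 0, "tz": 15, "roll": 0}, {"hand": 35, "tx": 0, "ty": 0, "tz": 35, "roll": 0}, {"hand": 35, "tx": 0, "ty": 0, "tz": 45, "roll": 0}, {"hand": 35, "tx": 0, "ty": 0, "tz": 45, "roll": 0}, {"hand": 35, "tx": 0, "ty": 25, "tz": 35, "roll": 0}, {"hand": 35, "tx": 0, "ty": 40, "tz": 5, "roll": 0}, {"hand": 35, "tx": 0, "ty": 45, "tz": 0, "roll": 0}, {"hand": 35, "tx": 0, "ty": 45, "tz": 0, "roll": 0}, {"hand": 35, "tx": 0, "ty": 45, "tz": 0, "roll": 4}, {"hand": 35, "tx": 0, "ty": 45, "tz": 0, "roll": 0}]'

```text
t: 5.5
tcp_pos: [481.0, 146.9, 185.6]
ee_rot: [0.0, 0.972, 0.234, 0.0]
wrist_force: [1.1, -0.0, -1.2]
opening: 48.4
grip_force: 8.0
```

Request:
arm_command --increments '[{"hand": 35, "tx": 0, "ty": 45, "tz": 0, "roll": 0}, {"hand": 35, "tx": 1, "ty": 45, "tz": 0, "roll": 0}, {"hand": 35, "tx": 0, "ty": 30, "tz": 0, "roll": 0}, {"hand": 35, "tx": 0, "ty": 12, "tz": 0, "roll": 0}, {"hand": 35, "tx": 0, "ty": 0, "tz": 0, "roll": 0}, {"hand": 35, "tx": 0, "ty": 0, "tz": 0, "roll": 0}]'

```text
t: 6.1
tcp_pos: [482.3, 276.4, 185.3]
ee_rot: [0.0, 0.972, 0.233, -0.0]
wrist_force: [-0.3, 0.4, -0.2]
opening: 48.6
grip_force: 8.0
```

```bash
python3 look.py w3
```

```text
6.1 [482.3 276.4 185.3] [ 0.     0.972  0.233 -0.   ] [ 0.42 -0.06  1.89 -0.    1.31  1.52]
```

View pics/w3.png

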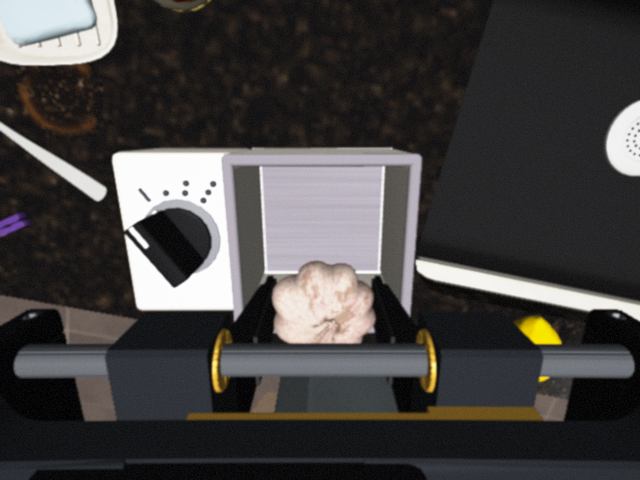

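The view shows the garlic centred between the mouth walls, with far rim corners at about (224,153) and (420,155) and the dial disc at about (180,240). I'll lower the garlic, release it and rise, and use this view to refine the grinder and dial positions.

Request:
arm_command --increments '[{"hand": 35, "tx": 0, "ty": 0, "tz": -25, "roll": 0}, {"hand": 35, "tx": 0, "ty": 0, "tz": -30, "roll": 0}, {"hand": 35, "tx": 0, "ty": 0, "tz": -30, "roll": 0}, {"hand": 35, "tx": 0, "ty": 0, "tz": -20, "roll": 0}, {"hand": 35, "tx": 0, "ty": 0, "tz": 0, "roll": 0}, {"hand": 75, "tx": 0, "ty": 0, "tz": 0, "roll": 0}, {"hand": 75, "tx": 0, "ty": 0, "tz": 0, "roll": 0}, {"hand": 75, "tx": 0, "ty": 0, "tz": 0, "roll": 0}, {"hand": 75, "tx": 0, "ty": 0, "tz": 0, "roll": 0}, {"hand": 75, "tx": 0, "ty": 0, "tz": 0, "roll": 0}]'

```text
t: 7.15
tcp_pos: [482.8, 277.4, 81.5]
ee_rot: [-0.0, 0.972, 0.234, 0.001]
wrist_force: [0.1, -0.9, -0.0]
opening: 74.7
grip_force: 0.0
```

Request:
arm_command --increments '[{"hand": 75, "tx": 0, "ty": 0, "tz": 20, "roll": 0}, {"hand": 75, "tx": 0, "ty": 0, "tz": 40, "roll": 0}, {"hand": 90, "tx": 0, "ty": 0, "tz": 45, "roll": -4}, {"hand": 95, "tx": -2, "ty": -25, "tz": 0, "roll": 0}, {"hand": 95, "tx": -3, "ty": -44, "tz": 0, "roll": 0}, {"hand": 95, "tx": -4, "ty": -44, "tz": 0, "roll": 0}, {"hand": 95, "tx": -4, "ty": -44, "tz": 0, "roll": 0}, {"hand": 95, "tx": -4, "ty": -44, "tz": 0, "roll": 0}, {"hand": 95, "tx": -4, "ty": -35, "tz": 0, "roll": 0}, {"hand": 95, "tx": -4, "ty": -16, "tz": 0, "roll": 0}]'

```text
t: 8.15
tcp_pos: [457.1, 22.9, 186.0]
ee_rot: [0.0, 0.98, 0.198, 0.0]
wrist_force: [-0.8, 0.3, 0.2]
opening: 95.0
grip_force: 0.0
```

```bash
python3 look.py w4
python3 - <<'E'
from h import *
import json
C=cam("wrist",json.load(open("pics/w4.json")))
im=cv2.imread("pics/w4.png");h=cv2.cvtColor(im,cv2.COLOR_BGR2HSV);m=cv2.inRange(h,(20,110,60),(35,255,255))
try:
    u=np.round(proj(C,(457,25,28))).astype(int);u2,ar,bb,q=blob(m,tuple(map(int,u)),90);print("pred",u,"seen",u2,ar,bb,onz(C,u2,28))
except Exception as e:print(e)
C=cam("wrist",json.load(open("pics/w3.json")))
for p in((224,153),(420,155)):print("rim",np.round(onz(C,p,117),1))
m=cv2.inRange(cv2.cvtColor(cv2.imread("pics/w3.png"),cv2.COLOR_BGR2GRAY),0,60);m[:, :120]=0;m[:,222:]=0;m[:195]=0;m[300:]=0
g=cv2.imread("pics/w3.png")[120:320,100:240];cv2.imwrite("pics/dial3.png",cv2.resize(g,None,fx=4,fy=3,interpolation=2) if 0 else cv2.resize(g,None,fx=3,fy=3,interpolation=2))
E
```

```text
8.15 [457.1  22.9 186. ] [0.    0.98  0.198 0.   ] [-0.07 -0.3   2.1  -0.    1.35  1.1 ]
pred [321 223] seen (322.20559930008744, 220.3585670212276) 3619.5 (292, 180, 62, 82) [459.4047218   24.82098634  28.        ]
rim [514.4 364.3 117. ]
rim [570.7 251.4 117. ]
```

View pics/dial3.png

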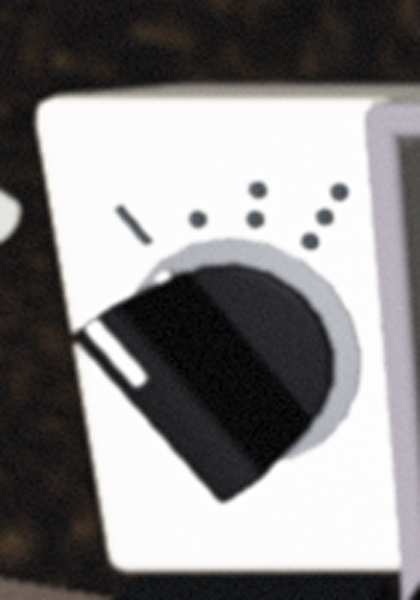

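The dial crop shows the bar at rest, pointing up-left past the rest bar, with studs 1, 2 and 3 to its right. In the latest wrist frame the lemon's box is 62 x 82 px, so the fingers do close across its short side. I'll descend on it.

Request:
arm_command --increments '[{"hand": 95, "tx": 1, "ty": 2, "tz": -30, "roll": 0}, {"hand": 95, "tx": 0, "ty": 0, "tz": -45, "roll": 0}, {"hand": 95, "tx": 0, "ty": 0, "tz": -45, "roll": 0}, {"hand": 95, "tx": 0, "ty": 0, "tz": -30, "roll": 0}, {"hand": 95, "tx": 0, "ty": 0, "tz": -18, "roll": 0}, {"hand": 95, "tx": 0, "ty": 0, "tz": -8, "roll": 0}, {"hand": 95, "tx": 0, "ty": 0, "tz": 0, "roll": 0}, {"hand": 48, "tx": 0, "ty": 0, "tz": 0, "roll": 0}, {"hand": 45, "tx": 0, "ty": 0, "tz": 0, "roll": 0}, {"hand": 45, "tx": 0, "ty": 0, "tz": 0, "roll": 0}]' --force 12

```text
t: 9.2
tcp_pos: [459.5, 27.2, 11.0]
ee_rot: [0.0, 0.98, 0.199, 0.001]
wrist_force: [-0.3, 0.2, -0.1]
opening: 76.4
grip_force: 0.0
```

Request:
arm_command --increments '[{"hand": 40, "tx": 0, "ty": 0, "tz": 0, "roll": 0}, {"hand": 40, "tx": 0, "ty": 0, "tz": 0, "roll": 0}, {"hand": 40, "tx": 0, "ty": 0, "tz": 0, "roll": 0}, {"hand": 40, "tx": 0, "ty": 0, "tz": 0, "roll": 0}]'

```text
t: 9.6
tcp_pos: [458.7, 27.0, 10.0]
ee_rot: [0.0, 0.98, 0.199, 0.0]
wrist_force: [-0.3, -1.2, 1.0]
opening: 53.7
grip_force: 12.0
```

Request:
arm_command --increments '[{"hand": 40, "tx": 0, "ty": 0, "tz": 15, "roll": 0}, {"hand": 40, "tx": 0, "ty": 0, "tz": 35, "roll": 0}, {"hand": 40, "tx": 0, "ty": 0, "tz": 45, "roll": 0}, {"hand": 40, "tx": 0, "ty": 0, "tz": 45, "roll": 0}, {"hand": 40, "tx": 0, "ty": 10, "tz": 45, "roll": 0}, {"hand": 40, "tx": 4, "ty": 35, "tz": 15, "roll": 0}, {"hand": 40, "tx": 5, "ty": 45, "tz": 0, "roll": 4}, {"hand": 40, "tx": 5, "ty": 45, "tz": 0, "roll": 0}, {"hand": 40, "tx": 5, "ty": 45, "tz": 0, "roll": 0}, {"hand": 40, "tx": 4, "ty": 40, "tz": 0, "roll": 0}]'

```text
t: 10.6
tcp_pos: [480.9, 249.2, 209.1]
ee_rot: [-0.0, 0.972, 0.234, -0.0]
wrist_force: [-0.0, -0.1, -1.2]
opening: 53.9
grip_force: 12.0
```

Request:
arm_command --increments '[{"hand": 40, "tx": 3, "ty": 25, "tz": 0, "roll": 0}, {"hand": 40, "tx": 0, "ty": 6, "tz": 0, "roll": 0}, {"hand": 40, "tx": 0, "ty": 0, "tz": 0, "roll": 0}, {"hand": 40, "tx": 0, "ty": 0, "tz": -30, "roll": 0}, {"hand": 40, "tx": 0, "ty": 0, "tz": -40, "roll": 0}, {"hand": 40, "tx": 0, "ty": 0, "tz": -30, "roll": 0}, {"hand": 40, "tx": 0, "ty": 0, "tz": -20, "roll": 0}, {"hand": 40, "tx": 0, "ty": 0, "tz": 0, "roll": 0}]'

```text
t: 11.4
tcp_pos: [481.7, 275.4, 85.6]
ee_rot: [0.001, 0.973, 0.233, -0.004]
wrist_force: [-1.1, 0.4, -0.6]
opening: 53.9
grip_force: 12.0
```

Request:
arm_command --increments '[{"hand": 75, "tx": 0, "ty": 0, "tz": 0, "roll": 0}, {"hand": 75, "tx": 0, "ty": 0, "tz": 0, "roll": 0}, {"hand": 75, "tx": 0, "ty": 0, "tz": 0, "roll": 0}, {"hand": 75, "tx": 0, "ty": 0, "tz": 0, "roll": 0}, {"hand": 75, "tx": 0, "ty": 0, "tz": 20, "roll": 0}, {"hand": 75, "tx": 0, "ty": 0, "tz": 40, "roll": 0}, {"hand": 75, "tx": 0, "ty": 0, "tz": 45, "roll": 0}, {"hand": 75, "tx": -30, "ty": -15, "tz": 20, "roll": 0}, {"hand": 75, "tx": -40, "ty": 0, "tz": 0, "roll": 0}, {"hand": 75, "tx": -10, "ty": 0, "tz": 0, "roll": 0}]'

```text
t: 12.4
tcp_pos: [402.7, 263.4, 216.3]
ee_rot: [-0.001, 0.972, 0.234, 0.001]
wrist_force: [0.7, -0.3, -0.2]
opening: 74.9
grip_force: 0.0
```

Request:
arm_command --increments '[{"hand": 75, "tx": 0, "ty": 0, "tz": 0, "roll": 0}, {"hand": 75, "tx": 0, "ty": 0, "tz": 0, "roll": 0}]'

```text
t: 12.6
tcp_pos: [404.9, 263.3, 214.7]
ee_rot: [0.0, 0.972, 0.234, 0.0]
wrist_force: [-0.0, 0.9, -0.7]
opening: 75.3
grip_force: 0.0
```

```bash
python3 look.py w5
```

```text
12.6 [404.9 263.3 214.7] [0.    0.972 0.234 0.   ] [ 0.47 -0.26  2.01 -0.    1.39  1.56]
```

View pics/w5.png

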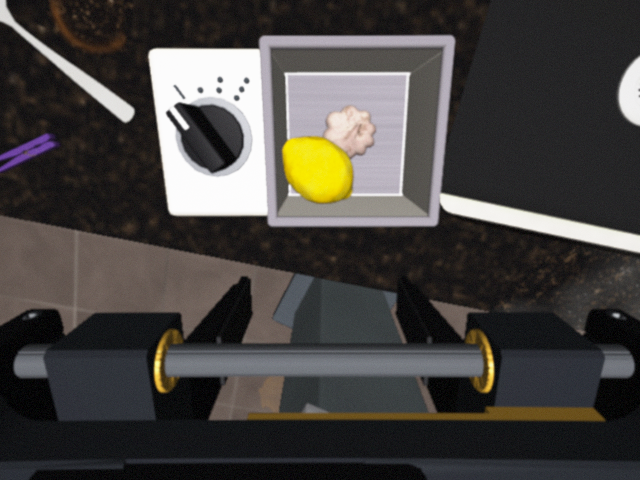

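Both the lemon and the garlic lie on the mouth floor, at (318,170) and (350,130). The dial's ring is centred at about (212,136). Next I'll locate the dial's axis and the bar direction from w3, w5 and the scene views.

Run:
```python
from h import *
import json
C3=cam("wrist",json.load(open("pics/w3.json")));C5=cam("wrist",json.load(open("pics/w5.json")))
f=lambda p:((p[0]+.5)/3-.5+100,(p[1]+.5)/3-.5+120)
c=[onz(C3,f(p),129) for p in((78,335),(222,500),(262,475),(112,318))]
print("bar top",np.round(c,1).tolist(),"ctr",np.round(np.mean(c,0),1))
for a,b in((c[1],c[0]),(c[2],c[3])):d=a-b;print("len",np.linalg.norm(d),"ang",np.arctan2(-d[1],-d[0]))
# dark disc+bar / ring in w5: saturation-free brightness classes
im=cv2.imread("pics/w5.png");g=cv2.cvtColor(im,cv2.COLOR_BGR2GRAY)
m=cv2.inRange(g,0,205);u,ar,bb,q=blob(m,(212,136),44);print("ring",u,ar,bb)
h=cv2.convexHull(q);e=cv2.fitEllipse(q);print(e)
print("ring on deck",onz(C5,e[0],88),"bbox ctr",onz(C5,(bb[0]+bb[2]/2,bb[1]+bb[3]/2),88))
# mean bearing of bar: very dark pixels
md=cv2.inRange(g,0,22);md[:90]=0;md[180:]=0;md[:,:160]=0;md[:,260:]=0
cs=cv2.findContours(md,0,1)[0];q=max(cs,key=cv2.contourArea);print("dark",cv2.contourArea(q),cv2.minAreaRect(q))
# mouth corners (outer) in w5
P=[onz(C5,p,117) for p in((262,37),(453,37),(438,226),(268,226))];print(np.round(P,1).tolist(),np.mean(P,0))
# studs & rest bar in w5
for n,p in(("rest",(180,91)),("s1",(200,90)),("s2",(220,84)),("s3",(242,88))):
    x=onz(C5,p,85);print(n,np.round(x,1),[round(float(np.arctan2(x[1]-y,x[0]-X)),3) for X,y in((431,376),(433,378))])
```

```text
bar top [[441.5, 399.2, 129.0], [419.0, 358.1, 129.0], [428.8, 352.3, 129.0], [448.5, 393.9, 129.0]] ctr [434.5 375.9 129. ]
len 46.8504232532791 ang 1.0695892265766545
len 46.06246306017336 ang 1.1306356782712774
ring (210.18521259972036, 137.53737971872687) 4053.0 (172, 99, 73, 77)
((210.3150634765625, 137.53744506835938), (64.76409912109375, 80.3289566040039), 147.44993591308594)
ring on deck [433.18872198 378.14197121  88.        ] bbox ctr [432.55895225 379.42539513  88.        ]
dark 726.5 ((209.49998474121094, 132.5), (74.21300506591797, 19.363046646118164), 59.74356460571289)
[[512.5, 363.8, 117.0], [569.9, 251.4, 117.0], [456.4, 190.9, 117.0], [397.0, 306.8, 117.0]] [483.94889821 278.23567932 117.        ]
rest [454.1 412.4  85. ] [1.006, 1.021]
s1 [461.8 399.1  85. ] [0.642, 0.631]
s2 [472.8 387.   85. ] [0.258, 0.223]
s3 [478.  370.9  85. ] [-0.108, -0.156]
```

Both the ring and the bar put the dial's axis at about (432.5, 376). The bar sits at about 1.075 rad, and the studs step by about 0.38 rad, as the text says. I'll go above it with a finger yaw of about -28.4° and an opening of 34.

Request:
arm_command --increments '[{"hand": 34, "tx": 2, "ty": 12, "tz": -5, "roll": 6}, {"hand": 34, "tx": 4, "ty": 18, "tz": -5, "roll": 7}, {"hand": 34, "tx": 5, "ty": 20, "tz": -5, "roll": 7}, {"hand": 34, "tx": 5, "ty": 20, "tz": -5, "roll": 7}, {"hand": 34, "tx": 5, "ty": 20, "tz": -10, "roll": 7}, {"hand": 34, "tx": 5, "ty": 15, "tz": -10, "roll": 0.5}, {"hand": 34, "tx": 1.5, "ty": 8, "tz": -10, "roll": 0}, {"hand": 34, "tx": 0, "ty": 0, "tz": 0, "roll": 0}, {"hand": 34, "tx": 0, "ty": 0, "tz": 0, "roll": 0}, {"hand": 34, "tx": 0, "ty": 0, "tz": 0, "roll": 0}]' --force 15

```text
t: 13.65
tcp_pos: [432.2, 375.8, 165.1]
ee_rot: [0.0, 0.86, 0.511, 0.0]
wrist_force: [0.3, 0.7, -0.3]
opening: 34.2
grip_force: 0.0
```

```bash
python3 look.py w6; python3 -c "
from h import *
im=cv2.imread('pics/w6.png');cv2.imwrite('pics/w6c.png',cv2.resize(im[200:420,180:480],None,fx=2.5,fy=2.5))"
```

```text
13.65 [432.2 375.8 165.1] [0.    0.86  0.511 0.   ] [ 0.62 -0.01  1.87 -0.    1.28  1.12]
```

View pics/w6c.png

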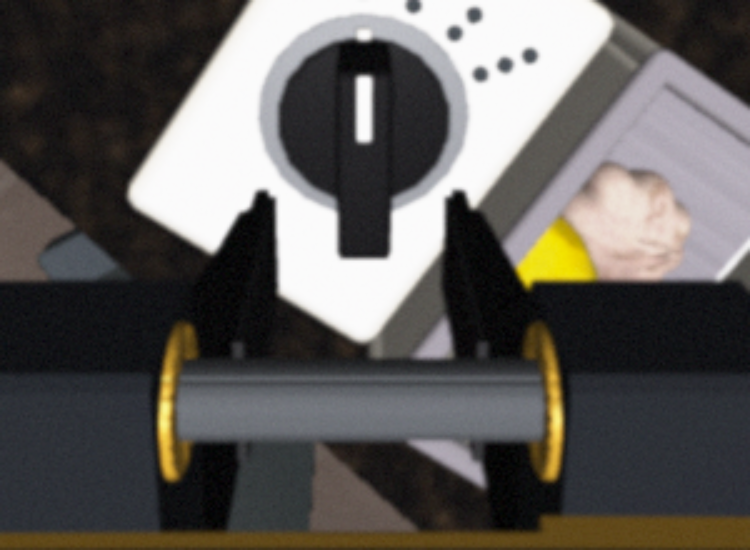

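The bar runs straight up the image at crop x≈363, midway between the fingers (270 and 455), and the yaw is aligned. I'll check the centring along the bar numerically before descending.

Run:
```python
from h import *
import json
C=cam("wrist",json.load(open("pics/w6.json")))
f=lambda p:((p[0]+.5)/2.5-.5+180,(p[1]+.5)/2.5-.5+200)
a,b=onz(C,f((364,74)),129),onz(C,f((364,257)),129);print(a,b,(a+b)/2,np.linalg.norm(a-b))
print("disc",onz(C,f((364,124)),91), "ring",onz(C,f((364,113)),87))
```

```text
[445.89787035 398.3335391  129.        ] [423.26834907 356.41038575 129.        ] [434.58310971 377.37196242 129.        ] 47.640802052409455
disc [434.25816733 376.46867905  91.        ] ring [435.24126108 378.25830588  87.        ]
```

Request:
arm_command --increments '[{"hand": 34, "tx": 1.5, "ty": 1, "tz": -15, "roll": 0}, {"hand": 34, "tx": 0, "ty": 0, "tz": -20, "roll": 0}, {"hand": 34, "tx": 0, "ty": 0, "tz": -15, "roll": 0}, {"hand": 34, "tx": 0, "ty": 0, "tz": -10, "roll": 0}, {"hand": 34, "tx": 0, "ty": 0, "tz": -8, "roll": 0}, {"hand": 34, "tx": 0, "ty": 0, "tz": 0, "roll": 0}, {"hand": 10, "tx": 0, "ty": 0, "tz": 0, "roll": 0}, {"hand": 10, "tx": 0, "ty": 0, "tz": 0, "roll": 0}, {"hand": 5, "tx": 0, "ty": 0, "tz": 0, "roll": 0}, {"hand": 5, "tx": 0, "ty": 0, "tz": 0, "roll": 0}]' --force 40

```text
t: 14.7
tcp_pos: [434.2, 377.4, 97.6]
ee_rot: [0.0, 0.859, 0.511, 0.001]
wrist_force: [1.2, -1.0, 1.2]
opening: 13.7
grip_force: 40.0
```

Request:
arm_command --increments '[{"hand": 5, "tx": 0, "ty": 0, "tz": 0, "roll": 0}, {"hand": 5, "tx": 0, "ty": 0, "tz": 0, "roll": 0}]'

```text
t: 14.9
tcp_pos: [434.2, 377.4, 97.5]
ee_rot: [0.0, 0.859, 0.511, 0.001]
wrist_force: [1.8, -0.3, 2.6]
opening: 13.4
grip_force: 40.0
```

```bash
cat > st.py <<'E'
from h import *
o=robot.get_obs();w,x,y,z=o["ee_rot"];print(o["t"],np.round(o["tcp_pos"],1),"yang",np.degrees(2*np.arctan2(y,x))-90,np.round(o["wrist_force"],1),np.round(o["ft_torque"],3),o["opening"],o["grip_force"],np.round(o["q"],3))
E
python3 st.py
```

```text
14.9 [434.2 377.4  97.5] yang -28.489561496485344 [ 1.8 -0.3  2.6] [-0.328 -0.217  0.024] 13.376924605262921 40.0005304813385 [ 6.220e-01  6.100e-02  1.923e+00 -1.000e-03  1.156e+00  1.120e+00]
```

Request:
arm_command --increments '[{"hand": 5, "tx": 0, "ty": 0, "tz": 0, "roll": -4}, {"hand": 5, "tx": 0, "ty": 0, "tz": 0, "roll": -4}, {"hand": 5, "tx": 0, "ty": 0, "tz": 0, "roll": -4}, {"hand": 5, "tx": 0, "ty": 0, "tz": 0, "roll": -4}, {"hand": 5, "tx": 0, "ty": 0, "tz": 0, "roll": -4}, {"hand": 5, "tx": 0, "ty": 0, "tz": 0, "roll": -4}, {"hand": 5, "tx": 0, "ty": 0, "tz": 0, "roll": -4}, {"hand": 5, "tx": 0, "ty": 0, "tz": 0, "roll": -4}, {"hand": 5, "tx": 0, "ty": 0, "tz": 0, "roll": -4}, {"hand": 5, "tx": 0, "ty": 0, "tz": 0, "roll": 0}]'

```text
t: 15.9
tcp_pos: [434.4, 377.2, 97.6]
ee_rot: [0.0, 0.975, 0.221, 0.001]
wrist_force: [2.5, -2.6, 3.4]
opening: 13.9
grip_force: 40.0
```

```bash
python3 st.py
```

```text
15.9 [434.4 377.2  97.6] yang -64.45866277330357 [ 2.5 -2.6  3.4] [-0.457 -0.376  0.175] 13.899713404827917 40.00442147254944 [ 6.220e-01  6.100e-02  1.923e+00 -1.000e-03  1.156e+00  1.748e+00]
```

The measured twist, about 0.15 N m at 0.63 rad, matches the spring, so the dial is following the fingers. I'll continue to 68.75°.

Request:
arm_command --increments '[{"hand": 5, "tx": 0, "ty": 0, "tz": 0, "roll": -4}, {"hand": 5, "tx": 0, "ty": 0, "tz": 0, "roll": -4}, {"hand": 5, "tx": 0, "ty": 0, "tz": 0, "roll": -4}, {"hand": 5, "tx": 0, "ty": 0, "tz": 0, "roll": -4}, {"hand": 5, "tx": 0, "ty": 0, "tz": 0, "roll": -4}, {"hand": 5, "tx": 0, "ty": 0, "tz": 0, "roll": -4}, {"hand": 5, "tx": 0, "ty": 0, "tz": 0, "roll": -4}, {"hand": 5, "tx": 0, "ty": 0, "tz": 0, "roll": -3}, {"hand": 5, "tx": 0, "ty": 0, "tz": 0, "roll": -1.7}, {"hand": 5, "tx": 0, "ty": 0, "tz": 0, "roll": 0}]'

```text
t: 16.9
tcp_pos: [434.4, 377.0, 97.6]
ee_rot: [0.0, 0.998, -0.062, 0.001]
wrist_force: [2.7, -3.4, 5.8]
opening: 14.2
grip_force: 40.0
```

Request:
arm_command --increments '[{"hand": 5, "tx": 0, "ty": 0, "tz": 0, "roll": 0}, {"hand": 5, "tx": 0, "ty": 0, "tz": 0, "roll": 0}, {"hand": 5, "tx": 0, "ty": 0, "tz": 0, "roll": 0}]'

```text
t: 17.2
tcp_pos: [434.4, 377.0, 97.6]
ee_rot: [0.0, 0.998, -0.062, 0.001]
wrist_force: [3.6, -2.4, 4.6]
opening: 13.8
grip_force: 40.0
```

```bash
python3 st.py
python3 - <<'E'
from h import *
# which stud does the bar's end face: pointer dir at end vs dark bar seen by wrist; check bystanders and clear row in top view
o=robot.get_obs();w=snapshot("wrist")[:,:,::-1];cv2.imwrite("pics/w7.png",w);C=cam("wrist",o)
g=cv2.cvtColor(w,cv2.COLOR_BGR2GRAY)
for th in(180,):
    m=cv2.inRange(g,0,90)
    for n,p in(("rest",(454.1,412.4)),("s1",(461.8,399.1)),("s2",(472.8,387)),("s3",(478,370.9))):
        u=proj(C,(*p,85));print(n,np.round(u,1))
# pointer white line near projected bar top
e=proj(C,(434+25*np.cos(-.125),377+25*np.sin(-.125),129));c=proj(C,(434,377,129));print("bar end pred",e,c)
y0,x0=int(min(e[1],c[1]))-6,int(e[0])-30
mm=cv2.inRange(g[y0:y0+60,x0:x0+60],170,255);n,l,s,cc=cv2.connectedComponentsWithStats(mm)
print([(s[i].tolist(),(cc[i]+[x0,y0]).round(1).tolist()) for i in range(1,n)])
t=cv2.cvtColor(snapshot("scene"),cv2.COLOR_RGB2HSV)
for k,lo,hi,p in(("tomato",(0,120,60),(12,255,255),(419,317)),("onion",(8,90,60),(22,255,255),(480,342))):
    print(k,blob(cv2.inRange(t,lo,hi),p,26)[:3])
E
```

```text
17.2 [434.4 377.   97.6] yang -97.08886605290101 [ 3.6 -2.4  4.6] [-0.72  -0.46   0.211] 13.849879637540198 40.00786364078522 [ 6.220e-01  6.100e-02  1.923e+00 -2.000e-03  1.156e+00  2.317e+00]
rest [253.2 261. ]
s1 [275.3 244.5]
s2 [294.9 221.8]
s3 [324.3 208.4]
bar end pred [322.95974034 275.70017261] [322.82149616 329.46535304]
[([28, 9, 8, 36, 269], [323.6, 295.0])]
tomato ((417.36341659951654, 320.1184528605963), 620.5, (401, 305, 35, 29))
onion ((479.3008308895405, 341.8873411534702), 1364.0, (458, 322, 44, 41))
```

The pointer line in the wrist image (x≈323.6) is in line with the three-stud mark (x≈324). The tool has turned 68.6° (1.197 rad) at a steady 40 N grip, and the tomato and onion haven't moved. Handing in.

```bash
python3 -c "
from workcell import job
print(job.hand_in())"
```

```text
the job is handed in; nothing more can be done
None
```

The job is handed in: the lemon and garlic are in the grinder mouth, the tomato and onion haven't moved, and the fingers are holding the dial at the third mark (about 1.2 rad).

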